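# Set up a bending test

### The arm

A 6-joint arm with a two-finger parallel gripper is mounted at the origin on a cart in front of the work surface, level with it; the furniture and walls round the work are solid. World frame = base frame: x ahead of the robot, y to its left, z up, the work surface at z = 0. Lengths are in m, angles in rad, forces in N, time in s.
With the tool pointing down it reaches from about 0.4 to 0.825 m from the base axis. Payload 7 kg.
Tool frame: the origin (TCP) lies midway between the tips of the shut fingers; the grasp point (between the pads) lies arm.hold_point_z behind it (arm.hold_point_z is the distance from the TCP to the grasp point, in m); z points along the fingers, y is the line along which they close (so a half turn about z gives the same grasp; the last joint's range is limited). The gripper opens to 88 mm and grips with 3 to 60 N. Pads are 19 mm wide; open, the fingers measure 130 mm over their backs; the gripper's body (78 mm by 193 mm) begins 47 mm behind the grasp point.
Start: joints at [1.627, 0.359, 0.012, 0, -1.224, -0.288], TCP at [0.155, 0.657, 0.227] pointing down, gripper open.
Joint ranges: [-3.07, 3.07], [-1.43, 2.12], [-1.02, 1.25], [-3.03, 1.67], [-3.05, -0], [-3.03, 3.03]. Speed limits (rad/s): [2.39, 2.39, 3.01, 3.14, 3.14, 3.14].

### API

Orientations are given as [roll, pitch, yaw] about the fixed x, y, z axes, in that order (R = Rz(yaw) Ry(pitch) Rx(roll)).
In Python, from station import arm gives the robot as it stands.
- The arm moves only by the shell command python3 -m crank 'ROWS' [OPENING] [FORCE]. ROWS is JSON, a list that holds one entry, the list of rows, each a list of 4 numbers: the shift along the tool's x, y, z in units of 25 mm (1.0 is 25 mm), then the turn about the tool's z in units of 5 degrees (1.0 is 5 degrees). A call has 1 to 12 rows; each row is the pose to reach, as a shift and turn from the pose commanded when the call began, along the tool's axes at that moment; what a row does not reach only later rows make up. A row lasts 1/8 s, in which the tool goes at most 62.5 mm and 10.7 degrees, less where a joint would pass 70% of its speed; a pose out of reach is approached as far as the arm can. A call with a gripper value outside its range is refused whole. OPENING is the closure, from 0 (fully open) to 1 (shut), set as the call begins (- or left out, the last holds). The fingers move at their own pace and stop on an object; FORCE is the grip in N (left out, the last holds). Time passes only in rows, so rows that repeat a pose let the fingers close. It gives the time, the measured TCP pose, the force, the opening and the grip force at its end, in the units of the state.
- arm.get_state(): the state, without advancing time (a new reading comes with each control period).
- arm.grab_frame(name): name is "scene" or "top"; returns (picture, depth): 420x560x3 uint8, red, green, blue; 420x560 float32, m along the optical axis (not along the pixel's ray), 0 where there is no reading.
- arm.get_calibration(name): a dict with "mtx" (3x3 intrinsics, pixels), "R" (3x3) and "t" (3): a world point X has camera coordinates R X + t. Camera axes: x right, y down, z forward; pixel columns grow to the right and rows downward; lengths in m; the calibration is good to about 2 mm. A picture is of the moment at which its call begins. get_calibration takes no time and is no camera call.
- arm.job_done(): hands the job in; it is judged then, once.
Trained networks look in the newest picture that a camera, given by its name, has taken for a name from the list of things; names that differ only in an ending like _2 or _b are one class to them, and where a whole thing is asked for, a point or a joint stands for the part that bears it (a point fixed in the world has none). Each returns a list of dicts, best first, with "score" (0 to 1); they miss things now and then, are a little off and sometimes report something else, mostly with a low value. They report only what shows in the picture. A call takes as long as a camera call. They do not tell look-alikes from the thing itself.
- arm.recognise(thing, camera): "extent" ([left, top, width, height] in pixels, round what is visible of it).
- arm.trace(thing, camera): "mask" (420x560 bool, what is visible of it) and "extent" ([left, top, width, height] in pixels, round what is visible of it).
The state is a dict: "t": time; "q": joint angles; "qd": joint speeds; "joint_efforts": joint torques, N m; "eef_pos": TCP position; "ee_rot": TCP orientation; "force": force on the tool from outside, world axes, zero at the start; "moment": the same for the moment, N m; "width": finger opening in m; "gripper_force": force on a finger pad.
Only numpy, scipy, OpenCV 4.12 (cv2) and the standard library are available. Lean on these libraries where they do the work, as an engineer would, in place of code of your own. Each camera call takes 0.05 s, during which the arm holds its last target. There are 200 camera calls.

### The job

Set up the bending test on the marked plywood base: lay the shorter dowel along the middle of the centre pencil line as a stop and one of the two equal square blocks along the middle of each outer line, then lay the flat pine board centrally across both blocks, and put the near sanding block lengthways on top, in the middle, as the load. Leave the longer dowel and the smallest offcut where they lie.

Things in the scene. Friction and masses are not known exactly. Their poses are not given: they have to be found in the camera images.
- base_board: thin plywood base screwed to the bench, 100 x 170 x 6 mm (x, y, z), with three dark pencil lines on its top, each running along its x (the short way, from edge to edge), at y = -58, 0 and +58 mm. Origin at the centre of its underside on the bench; its top is at z = 6 mm. Fixed; it lies in the left, middle or right of the front of the bench, turned up to 0.25 rad
- block_a: one of two equal pine blocks of square section, 28 x 70 x 28 mm (x, y, z), lying loose in the row of five small pieces behind the long fixed batten (21 mm high). Origin at the centre of the underside; y is its long axis. The two may change places
- block_b: one of two equal pine blocks of square section, 28 x 70 x 28 mm (x, y, z), lying loose in the row of five small pieces behind the long fixed batten (21 mm high). Origin at the centre of the underside; y is its long axis. The two may change places
- short_dowel: the shorter of two loose pieces of pale dowel in the row behind the batten, 10 mm thick and 55 mm long. It does not roll. Origin at the centre of the underside; y is its long axis
- flat_board: flat pine board, the biggest of the loose wooden pieces, 62 x 150 x 19 mm (x, y, z), 70 to 140 g. Origin at the centre of the underside; y is its long axis. Lying on both blocks its underside is 34 mm above the bench
- load_block: sanding block, brown cork with sandpaper round it, lying in front of the long batten (the like one in the far left corner of the bench is not meant), 58 x 105 x 31 mm (x, y, z), 70 to 140 g. Origin at the centre of the underside; y is its long axis. Lying on the flat board its underside is 53 mm above the bench; it is 4 mm narrower than the flat board, so hold it by its upper half when setting it down
- long_dowel: the longer piece of pale dowel, 12 mm thick and 80 mm long: a bystander to be left alone. Origin at the centre of the underside; y is its long axis
- small_offcut: the smallest pine offcut, 18 x 45 x 18 mm (x, y, z): a bystander to be left alone. Origin at the centre of the underside; y is its long axis
Things that resemble listed ones, but are neither listed nor needed, are in the scene too. What is shaped like the block_b but purple, red or white is not meant.

How it is judged:
At the end, for the whole second after the job is handed in: Short dowel on the middle line, a square block on each outer line, flat board centred across the blocks (each within 12 mm in base x and y), sanding block lengthways on it (14 mm); all within 0.17 rad, the top two level, at rest. Long dowel and small offcut within 30 mm of their starts (x of short_dowel in the frame of base_board between -0.012 and 0.012 m and y of short_dowel in the frame of base_board between -0.012 and 0.012 m and z of short_dowel in the frame of base_board between 0.002 and 0.01 m and angle between the y axis of short_dowel and the x axis of base_board, either way round below 0.17 rad and ((x of block_a in the frame of base_board between -0.012 and 0.012 m and y of block_a in the frame of base_board between 0.046 and 0.07 m and z of block_a in the frame of base_board between 0.002 and 0.01 m and angle between the y axis of each of block_a, block_b and the x axis of base_board, either way round below 0.17 rad and x of block_b in the frame of base_board between -0.012 and 0.012 m and y of block_b in the frame of base_board between -0.07 and -0.046 m and z of block_b in the frame of base_board between 0.002 and 0.01 m) or (x of block_a in the frame of base_board between -0.012 and 0.012 m and y of block_a in the frame of base_board between -0.07 and -0.046 m and z of block_a in the frame of base_board between 0.002 and 0.01 m and angle between the y axis of each of block_a, block_b and the x axis of base_board, either way round below 0.17 rad and x of block_b in the frame of base_board between -0.012 and 0.012 m and y of block_b in the frame of base_board between 0.046 and 0.07 m and z of block_b in the frame of base_board between 0.002 and 0.01 m)) and x of flat_board in the frame of base_board between -0.012 and 0.012 m and y of flat_board in the frame of base_board between -0.012 and 0.012 m and z of flat_board in the frame of base_board between 0.03 and 0.038 m and angle between the y axis of each of flat_board, load_block and the y axis of base_board, either way round below 0.17 rad and x of load_block in the frame of base_board between -0.014 and 0.014 m and y of load_block in the frame of base_board between -0.014 and 0.014 m and z of load_block in the frame of base_board between 0.048 and 0.058 m and linear speed of each of short_dowel, block_a, block_b, flat_board, load_block below 0.01 m/s and angle between each of flat_board, load_block's own z axis and vertical below 0.06 rad and distance of each of long_dowel, small_offcut from where it was at the start of the episode below 0.03 m); the robot touches nothing.
It also fails if it takes over 131 s, if anything falls off the work surface, if the arm or the gripper's body presses on something with over 40 N, if the wrist force passes 120 N, or if a joint passes its speed limit or range.

## Working session

There is one attempt and no reset: what is moved stays moved. The work goes in short steps, Python scripts to look and compute and a shell command to move; the robot and the scene stay as the last step left them, time stands still between calls to the robot, and variables do not carry over. Pictures are saved under pics/ and viewed, at most 14 in all, crops included, and the job is handed in when it is done.

```bash
mkdir -p pics; ls; python3 - <<'E'
from station import arm
import cv2,numpy as np
s=arm.get_state();print(s['t'],s['eef_pos'],s['ee_rot'],s['width'],arm.hold_point_z)
for n in("scene","top"):
    p,d=arm.grab_frame(n);cv2.imwrite(f'pics/{n}0.png',cv2.cvtColor(p,cv2.COLOR_RGB2BGR));np.savez(f'{n}0.npz',p=p,d=d)
    c=arm.get_calibration(n);print(n,c['mtx'].tolist(),np.round(c['R'],3).tolist(),np.round(c['t'],3))
E
```

```text
pics
0.0 [0.15500467 0.65647444 0.2256292 ] [ 3.13996688e+00 -1.58611548e-04 -2.31921537e-01] 0.08738749867041902 0.0188
scene [[389.5633403480004, 0.0, 280.5950962054753], [0.0, 389.5633403480004, 209.94821563691036], [0.0, 0.0, 1.0]] [[-0.689, -0.725, -0.001], [-0.324, 0.309, -0.894], [0.649, -0.615, -0.448]] [0.395 0.202 0.52 ]
top [[494.91929980891825, 0.0, 278.51452685011907], [0.0, 494.91929980891825, 211.91354591311656], [0.0, 0.0, 1.0]] [[0.0, -1.0, 0.002], [-0.998, -0.0, -0.066], [0.066, -0.002, -0.998]] [-0.014  0.557  1.243]
```

View pics/scene0.png

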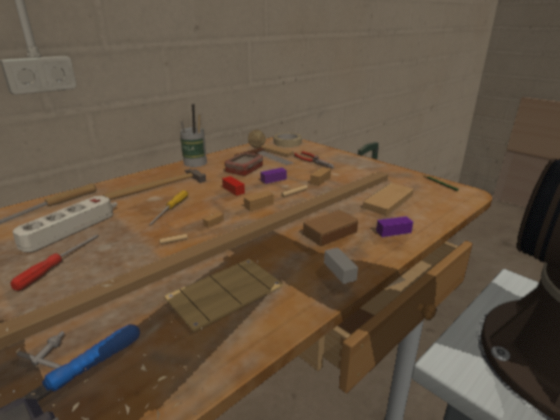

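View pics/top0.png

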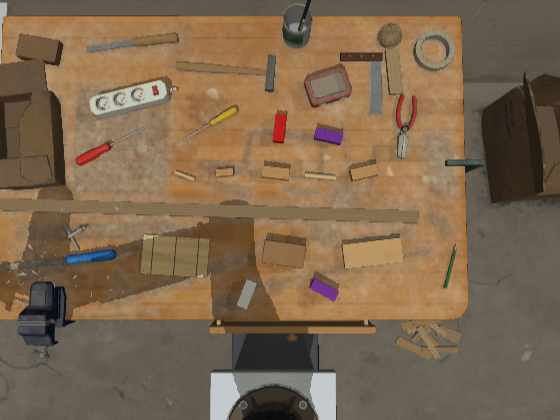

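The top view shows, in the row behind the batten: short dowel (185,175), about 20 px; small offcut (225,172); block (276,171); long dowel (320,176), about 32 px; block (364,171). In front are the base (175,255), the near sanding block (285,250) and the flat board (372,252). Look-alikes are the sanding block at (38,48), the red, purple and white/grey blocks, and the red box at (328,85). I'll measure with the networks plus depth and check it on one crop.

```bash
cat > h.py <<'E'
from station import arm
import cv2,numpy as np
def world(cam,d):
    c=arm.get_calibration(cam);v,u=np.mgrid[:420,:560]
    K=c['mtx'];X=np.stack([(u-K[0,2])/K[0,0]*d,(v-K[1,2])/K[1,1]*d,d],-1)
    return (X-c['t'])@c['R']
def meas(W,mask,d,zlo=None):
    m=mask&(d>0);P=W[m];zt=np.percentile(P[:,2],80)
    P=P[abs(P[:,2]-zt)<0.005] if zlo is None else P[P[:,2]>zlo]
    (cx,cy),(w,h),a=cv2.minAreaRect((P[:,:2]*1000).astype(np.float32))
    if w>h: a+=90;w,h=h,w     # a-> direction of short side
    yaw=(a+90+90)%180-90      # long-axis direction, deg
    return cx,cy,w,h,yaw,np.median(P[:,2])*1000,len(P)
def go(x,y,z,yaw=None):
    "rows units for world target mm / tool yaw deg (mod 180)"
    s=arm.get_state();from scipy.spatial.transform import Rotation as R
    r=R.from_euler('xyz',s['ee_rot']);d=r.inv().apply(np.array([x,y,z])/1000-s['eef_pos'])/.025
    ty=np.degrees(np.arctan2(*r.apply([0,1,0])[[1,0]]))
    t=0 if yaw is None else -(((yaw-ty)+90)%180-90)/5
    print('row',np.round(d,2),round(t,2),'q6',round(s['q'][5],2),'ty',round(ty,1))
E
python3 - <<'E'
from h import *
im=None
for cam in("top","scene"):
    p,d=arm.grab_frame(cam);W=world(cam,d)
    b=cv2.cvtColor(p,cv2.COLOR_RGB2BGR)
    for n in("base_board","block_a","short_dowel","long_dowel","small_offcut","flat_board","load_block"):
        for r in arm.trace(n,cam)[:5]:
            if r['score']<.3 or r['mask'].sum()<10: continue
            print(cam,n,round(r['score'],2),np.round(r['extent']),np.round(meas(W,r['mask'],d),1))
            if cam=="top":
                cs,_=cv2.findContours(r['mask'].astype(np.uint8),0,2);cv2.drawContours(b,cs,-1,(0,255,0),1) 
    if cam=="top":
        cv2.imwrite('pics/crop1.png',cv2.resize(cv2.cvtColor(p,cv2.COLOR_RGB2BGR)[155:315,130:420],None,fx=2.7,fy=2.7,interpolation=2))
    np.savez(cam+'1.npz',p=p,d=d)
    if cam=="top":
        bench=W[225:235,200:400,2];print('bench z',np.median(bench),bench.std())
E
```

```text
top base_board 0.79 [142. 233.  65.  46.] [ 446.7  252.5   99.6  170.6   86.1    6.6 2206. ]
top block_a 0.81 [309. 281.  31.  18.] [ 362.4 -127.2   27.9   69.8   61.    28.3  282. ]
top block_a 0.76 [264. 163.  28.  17.] [658.6  -5.   28.6  69.3  83.4  28.4 268. ]
top block_a 0.7 [350. 163.  29.  18.] [ 659.9 -231.3   28.    69.3  -75.9   28.5  264. ]
top block_a 0.64 [240. 282.  17.  28.] [352.2  67.3  27.8  70.  -20.4  28.2 270. ]
top block_a 0.58 [315. 126.  28.  16.] [ 754.4 -140.6   29.2   69.2   76.9   28.2  264. ]
top flat_board 0.62 [345. 238.  59.  29.] [ 454.4 -251.7   61.6  150.   -83.1   19.2 1251. ]
top flat_board 0.43 [350. 164.  29.  17.] [ 660.1 -231.2   28.1   69.3  -76.3   28.6  269. ]
top load_block 0.91 [262. 241.  44.  25.] [453.4 -26.4  59.7 103.6  81.7  31.5 843. ]
bench z 7.1703761087567e-05 0.06381989889715359
scene base_board 0.94 [162. 256. 122.  76.] [ 442.2  254.   102.3  170.2   86.3    6.6 4109. ]
scene block_a 0.88 [248. 189.  28.  21.] [654.3  -3.1  30.1  71.1  84.2  28.5 195. ]
scene block_a 0.79 [375. 216.  35.  20.] [ 358.1 -124.2   30.2   69.7   63.6   28.5  263. ]
scene block_a 0.65 [259. 168.  30.  14.] [ 750.9 -137.8   32.8   70.1   81.2   28.7  134. ]
scene block_a 0.54 [223. 172.  21.  20.] [769.2 -12.   27.4  70.4  -6.   28.8 133. ]
scene block_a 0.5 [311. 169.  20.  16.] [ 655.8 -228.7   30.3   70.9  -76.7   28.6  122. ]
scene short_dowel 0.45 [159. 236.  27.   6.] [647.9 232.5   9.6  52.8  70.8   9.  102. ]
scene long_dowel 0.58 [277. 187.  31.   8.] [ 647.3 -117.    11.8   77.5   85.5   10.9   90. ]
scene small_offcut 0.64 [205. 210.  19.  16.] [656.5 128.7  18.9  44.4 -83.   18.2 113. ]
scene flat_board 0.9 [362. 185.  49.  31.] [ 450.5 -248.1   63.8  153.2  -82.6   19.7  695. ]
scene load_block 0.75 [301. 212.  57.  32.] [447.2 -23.7  57.7 106.1  83.1  31.6 731. ]
```

View pics/crop1.png

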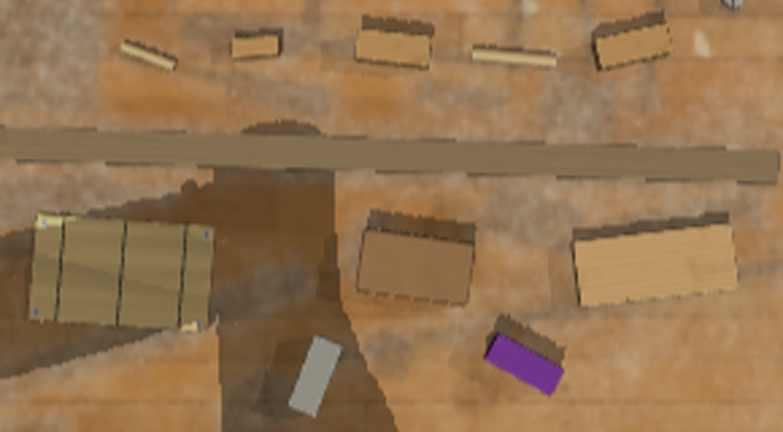

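The crop shows bare pine blocks at (276,171) and (364,171) in the row. These are the two wanted: both measure 28x70, while the purple, red and grey ones are the wrong colour. The 53 mm dowel at (185,175) is the short one, and the brown block at (285,250) is the near sanding block. Starting with the dowel.

```bash
python3 - <<'E'
from h import *
z=np.load('top1.npz');W=world('top',z['d'])
m=np.zeros((420,560),bool);m[160:190,168:202]=1
print(np.round(meas(W,m,z['d'],.005),1))
go(650,231.5,90,-19.2)
E
```

```text
[655.7 231.9  65.4  83.3 -83.8   7.9 109. ]
row [23.18 12.01  5.46] -16.82 q6 -0.29 ty -103.3
```

```bash
python3 -m crank '[[[23.2,12,4,-16.8],[23.2,12,4,-16.8],[23.2,12,4,-16.8],[23.2,12,4,-16.8],[23.2,12,4,-16.8],[23.2,12,4,-16.8],[23.2,12,4,-16.8],[23.2,12,4,-16.8],[23.2,12,4,-16.8],[23.2,12,4,-16.8],[23.2,12,4,-16.8],[23.2,12,4,-16.8]]]' 0.4
python3 - <<'E'
from h import *
p,d=arm.grab_frame('top');W=world('top',d)
n=arm.trace('short_dowel','scene')
z=np.load('top1.npz');W=world('top',z['d'])[160:190,168:202];b=cv2.connectedComponents(((W[...,2]>.005)*1).astype(np.uint8))[1]
for i in range(1,b.max()+1):
    P=W[b==i]
    if len(P)>20: print(cv2.minAreaRect((P[:,:2]*1000).astype(np.float32)),P[:,2].max())
go(650,231.5,3,-19.2)
E
```

```text
t: 2.4
eef_pos: [0.6524, 0.2284, 0.1249]
ee_rot: [-3.141, 0.002, 1.23]
force: [-0.4, 0.2, 0.1]
width: 0.0522
gripper_force: 0.0
((576.0033569335938, 118.58984375), (331.23291015625, 19.628625869750977), 55.09928894042969) 1.2769871283984602
row [ 0.01 -0.04  4.92] -0.03 q6 2.18 ty -19.4
```

```bash
python3 -m crank '[[[0,0,2.4,0],[0,0,4.4,0],[0,0,4.9,0],[0,0,4.9,0],[0,0,4.9,0]]]' 0.4
python3 -m crank '[[[0,0,0,0],[0,0,0,0],[0,0,0,0],[0,0,0,0],[0,0,0,0],[0,0,0,0],[0,0,0,0],[0,0,0,0]]]' 1 20
python3 -m crank '[[[0,0,-1,0],[0,0,-3,0],[0,0,-3.6,0],[0,0,-3.6,0],[0,0,-3.6,0]]]'
python3 - <<'E'
from h import *
go(444.5,253.2,90,86.2)
E
```

```text
t: 3.12
eef_pos: [0.652, 0.233, 0.0067]
ee_rot: [3.139, -0.003, 1.235]
force: [0.0, -0.5, -0.3]
width: 0.0526
gripper_force: 0.0
t: 4.12
eef_pos: [0.6506, 0.2317, 0.004]
ee_rot: [-3.142, 0.0, 1.234]
force: [0.6, 0.5, 1.1]
width: 0.009
gripper_force: 20.0
t: 4.75
eef_pos: [0.6497, 0.2313, 0.0925]
ee_rot: [-3.14, 0.001, 1.234]
force: [-0.2, 0.1, 0.1]
width: 0.0097
gripper_force: 20.0
row [-1.89 -8.04  0.12] 14.9 q6 2.18 ty -19.3
```

```bash
python3 -m crank '[[[-1.9,-8,0,14.9],[-1.9,-8,0,14.9],[-1.9,-8,0,14.9],[-1.9,-8,0,14.9],[-1.9,-8,0,14.9],[-1.9,-8,0,14.9],[-1.9,-8,0,14.9],[-1.9,-8,0,14.9],[-1.9,-8,0,14.9],[-1.9,-8,0,14.9],[-1.9,-8,0,14.9]]]'
python3 - <<'E'
from h import *
go(444.5,253.2,10.5,86.2)
p,d=arm.grab_frame('scene');arm.grab_frame('scene')
cv2.imwrite('pics/s2.png',cv2.resize(cv2.cvtColor(p,cv2.COLOR_RGB2BGR)[150:360,130:410],None,fx=2.7,fy=2.7))
E
```

```text
t: 6.12
eef_pos: [0.4461, 0.2528, 0.094]
ee_rot: [3.141, 0.0, -0.065]
force: [-0.4, -0.4, 0.4]
width: 0.0097
gripper_force: 20.0
row [-0.07 -0.01  3.34] 0.02 q6 0.61 ty -93.7
```

View pics/s2.png

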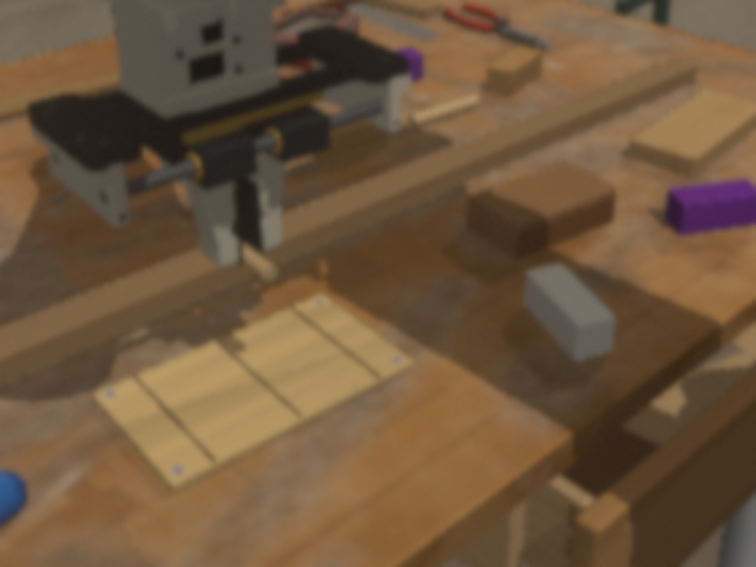

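The picture shows the dowel held at (262,262), parallel to the pencil lines, above the base. Next I lower it, release, and retreat.

```bash
python3 -m crank '[[[0,0,1.5,0],[0,0,2.8,0],[0,0,3.3,0],[0,0,3.33,0],[0,0,3.33,0],[0,0,3.33,0]]]'
python3 -m crank '[[[0,0,0,0],[0,0,0,0],[0,0,0,0],[0,0,-1,0],[0,0,-3.4,0],[0,0,-3.4,0]]]' 0.65
python3 - <<'E'
from h import *
go(656.5,-4,100,-6)
E
```

```text
t: 6.98
eef_pos: [0.4466, 0.2534, 0.0116]
ee_rot: [-3.14, -0.001, -0.066]
force: [0.2, -0.3, -0.3]
width: 0.0097
gripper_force: 20.0
t: 7.72
eef_pos: [0.4484, 0.2551, 0.1002]
ee_rot: [-3.135, -0.005, -0.065]
force: [0.2, -0.2, -1.5]
width: 0.0311
gripper_force: 0.0
row [ 8.98  9.8  -0.  ] -17.55 q6 0.61 ty -93.7
```

```bash
python3 -m crank '[[[9,9.8,0,18.4],[9,9.8,0,18.4],[9,9.8,0,18.4],[9,9.8,0,18.4],[9,9.8,0,18.4],[9,9.8,0,18.4],[9,9.8,0,18.4],[9,9.8,0,18.4],[9,9.8,0,18.4],[9,9.8,0,18.4],[9,9.8,0,18.4],[9,9.8,0,18.4]]]' 0.3
python3 - <<'E'
from h import *
go(656.5,-4,6,-6)
p,d=arm.grab_frame('top');W=world('top',d)[225:285,135:215]
m=cv2.morphologyEx(((W[...,2]>.0115)*1).astype(np.uint8),cv2.MORPH_OPEN,np.ones((2,2)));
P=W[m>0];P=P[P[:,2]<.03];print(len(P),cv2.minAreaRect((P[:,:2]*1000).astype(np.float32)),np.median(P[:,2]))
for r in arm.trace('base_board','top')[:1]: print(np.round(meas(world('top',d),r['mask'],d),1))
E
```

```text
t: 9.22
eef_pos: [0.6545, -0.0063, 0.0957]
ee_rot: [3.141, -0.0, -1.67]
force: [-0.4, -0.1, -0.2]
width: 0.0614
gripper_force: 0.0
row [-0.1  -0.07  3.59] 0.06 q6 -0.39 ty 174.3
29 ((485.0794372558594, 168.74192810058594), (75.89199829101562, 21.33323097229004), 11.668219566345215) 0.0009436248211116612
```

```bash
python3 -m crank '[[[-0.1,-0.07,2,0],[-0.1,-0.07,3.3,0],[-0.1,-0.07,3.6,0],[-0.1,-0.07,3.6,0],[-0.1,-0.07,3.6,0]]]' 0.3
python3 -m crank '[[[0,0,0,0],[0,0,0,0],[0,0,0,0],[0,0,0,0],[0,0,0,0],[0,0,0,0]]]' 1 25
python3 -m crank '[[[0,0,-1,0],[0,0,-3,0],[0,0,-3.6,0],[0,0,-3.6,0],[0,0,-3.6,0]]]'
python3 - <<'E'
from h import *
go(440.7,195.3,96,86.2)
p,d=arm.grab_frame('top');
cv2.imwrite('pics/t3.png',cv2.resize(cv2.cvtColor(p,cv2.COLOR_RGB2BGR)[150:290,130:330],None,fx=4,fy=4,interpolation=2))
E
```

```text
t: 9.95
eef_pos: [0.6577, -0.0038, 0.0075]
ee_rot: [-3.139, 0.001, -1.671]
force: [-0.0, -0.1, 0.3]
width: 0.0612
gripper_force: 0.0
t: 10.7
eef_pos: [0.6565, -0.0041, 0.0059]
ee_rot: [3.142, -0.0, -1.672]
force: [-1.3, 1.0, 2.7]
width: 0.0276
gripper_force: 25.0
t: 11.32
eef_pos: [0.6555, -0.0042, 0.0943]
ee_rot: [3.139, -0.0, -1.672]
force: [0.6, -0.0, 0.0]
width: 0.0278
gripper_force: 25.0
row [-7.07  9.36 -0.05] 17.6 q6 -0.39 ty 174.2
```

View pics/t3.png

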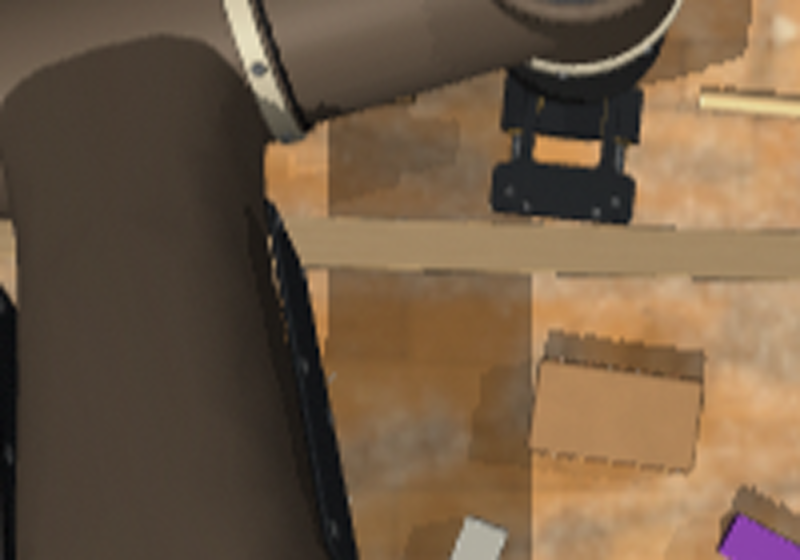

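The arm hides the base from the top camera, so I'll check the dowel with the scene camera. Carrying block 1 now.

```bash
python3 -m crank '[[[-7.1,9.4,0,-18.4],[-7.1,9.4,0,-18.4],[-7.1,9.4,0,-18.4],[-7.1,9.4,0,-18.4],[-7.1,9.4,0,-18.4],[-7.1,9.4,0,-18.4],[-7.1,9.4,0,-18.4],[-7.1,9.4,0,-18.4],[-7.1,9.4,0,-18.4],[-7.1,9.4,0,-18.4],[-7.1,9.4,0,-18.4],[-7.1,9.4,0,-18.4]]]'
python3 - <<'E'
from h import *
go(440.7,195.3,12.5,86.2)
p,d=arm.grab_frame('scene')
cv2.imwrite('pics/s4.png',cv2.resize(cv2.cvtColor(p,cv2.COLOR_RGB2BGR)[170:345,130:360],None,fx=3.3,fy=3.3))
for r in arm.trace('base_board','scene')[:1]: print(np.round(meas(world('scene',d),r['mask'],d),1))
for r in arm.trace('short_dowel','scene')[:3]: print(r['score'],r['extent'],np.round(meas(world('scene',d),r['mask'],d),1))
E
```

```text
t: 12.88
eef_pos: [0.4405, 0.1961, 0.0956]
ee_rot: [3.141, 0.0, -0.067]
force: [0.2, -0.4, 0.0]
width: 0.0278
gripper_force: 25.0
row [0.01 0.03 3.32] -0.01 q6 0.68 ty -93.9
[ 441.6  253.9  101.5  170.5   85.9    6.5 3885. ]
0.74 [211.5, 280.7, 22.5, 13.9] [441.5 256.7   8.7  53.6  -3.9  15.6 136. ]
```

View pics/s4.png

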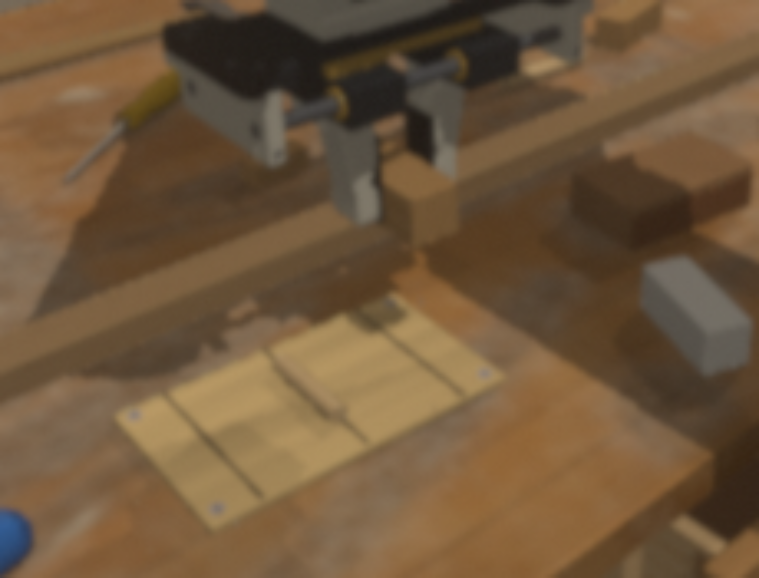

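The dowel lies on the centre line at crop (310,385), within about 3 mm of the middle. Block 1 hangs parallel to the lines at (420,200). Next I set it down and fetch block 2.

```bash
python3 -m crank '[[[0,0,1.5,0],[0,0,2.8,0],[0,0,3.3,0],[0,0,3.33,0],[0,0,3.33,0],[0,0,3.33,0]]]'
python3 -m crank '[[[0,0,0,0],[0,0,0,0],[0,0,0,0],[0,0,-1,0],[0,0,-3.4,0],[0,0,-3.4,0]]]' 0.45
python3 - <<'E'
from h import *
go(658,-230,100,14)
E
```

```text
t: 13.78
eef_pos: [0.441, 0.1966, 0.0133]
ee_rot: [-3.14, -0.001, -0.066]
force: [-0.1, 0.4, 0.4]
width: 0.0278
gripper_force: 25.0
t: 14.52
eef_pos: [0.4429, 0.1982, 0.1018]
ee_rot: [-3.136, -0.006, -0.065]
force: [-0.5, 0.8, -0.4]
width: 0.048
gripper_force: 0.0
row [ 9.7  16.53  0.03] 14.45 q6 0.68 ty -93.7
```

```bash
python3 -m crank '[[[9.7,16.5,0,14.4],[9.7,16.5,0,14.4],[9.7,16.5,0,14.4],[9.7,16.5,0,14.4],[9.7,16.5,0,14.4],[9.7,16.5,0,14.4],[9.7,16.5,0,14.4],[9.7,16.5,0,14.4],[9.7,16.5,0,14.4],[9.7,16.5,0,14.4],[9.7,16.5,0,14.4],[9.7,16.5,0,14.4]]]' 0.3
python3 - <<'E'
from h import *
go(658,-230,6,14)
p,d=arm.grab_frame('top')
cv2.imwrite('pics/t5.png',cv2.resize(cv2.cvtColor(p,cv2.COLOR_RGB2BGR)[150:300,130:420],None,fx=2.7,fy=2.7))
for n in('base_board','short_dowel','block_a'):
  for r in arm.trace(n,'top')[:4]: print(n,r['score'],r['extent'],np.round(meas(world('top',d),r['mask'],d),1))
E
```

```text
t: 16.02
eef_pos: [0.6554, -0.2304, 0.098]
ee_rot: [-3.141, -0.0, -1.321]
force: [-0.8, 0.2, 0.2]
width: 0.0617
gripper_force: 0.0
row [ 0.01 -0.1   3.68] 0.06 q6 0.31 ty -165.7
base_board 0.62 [142.1, 235.6, 67.2, 43.9] [ 446.4  252.6  101.2  170.2   85.3    6.5 1826. ]
short_dowel 0.42 [171.7, 246.2, 8.1, 19.7] [447.5 253.4  10.1  51.   -4.8  15.5  59. ]
block_a 0.74 [187.5, 243.8, 18.7, 23.8] [445.5 196.9  28.9  69.7  -4.1  34.4 287. ]
block_a 0.67 [349.8, 171.5, 14.3, 7.3] [ 655.3 -212.3   27.8   29.8  -76.8   28.7  106. ]
```

```bash
python3 -m crank '[[[0,-0.1,2,0],[0,-0.1,3.4,0],[0,-0.1,3.7,0],[0,-0.1,3.7,0],[0,-0.1,3.7,0]]]' 0.3
python3 -m crank '[[[0,0,0,0],[0,0,0,0],[0,0,0,0],[0,0,0,0],[0,0,0,0],[0,0,0,0]]]' 1 25
python3 -m crank '[[[0,0,-1,0],[0,0,-3,0],[0,0,-3.6,0],[0,0,-3.6,0],[0,0,-3.6,0]]]'
python3 - <<'E'
from h import *
go(447.3,310.6,96,86.2)
E
```

```text
t: 16.85
eef_pos: [0.6591, -0.231, 0.007]
ee_rot: [-3.139, -0.001, -1.322]
force: [0.4, -0.8, -0.3]
width: 0.0612
gripper_force: 0.0
t: 17.6
eef_pos: [0.6578, -0.2308, 0.0052]
ee_rot: [3.142, -0.0, -1.323]
force: [-0.6, 0.1, 2.7]
width: 0.0276
gripper_force: 24.9
t: 18.23
eef_pos: [0.6568, -0.2305, 0.0934]
ee_rot: [3.14, 0.001, -1.323]
force: [-0.2, -0.0, -1.3]
width: 0.0278
gripper_force: 24.9
row [-23.04   2.81  -0.07] -14.4 q6 0.31 ty -165.8
```

```bash
python3 -m crank '[[[-23,2.8,0,-14.4],[-23,2.8,0,-14.4],[-23,2.8,0,-14.4],[-23,2.8,0,-14.4],[-23,2.8,0,-14.4],[-23,2.8,0,-14.4],[-23,2.8,0,-14.4],[-23,2.8,0,-14.4],[-23,2.8,0,-14.4],[-23,2.8,0,-14.4],[-23,2.8,0,-14.4],[-23,2.8,0,-14.4]]]'
python3 -m crank '[[[0,0,0,0],[0,0,0,0]]]'
python3 - <<'E'
from h import *
go(447.3,310.6,12.2,86.2)
E
```

```text
t: 19.73
eef_pos: [0.4485, 0.3081, 0.0942]
ee_rot: [3.14, 0.001, -0.067]
force: [-0.4, -0.1, -0.7]
width: 0.0279
gripper_force: 24.9
t: 19.98
eef_pos: [0.4491, 0.3085, 0.0951]
ee_rot: [3.142, 0.0, -0.067]
force: [-0.1, 0.5, -0.5]
width: 0.0281
gripper_force: 24.9
row [-0.08 -0.08  3.31] -0.01 q6 0.54 ty -93.9
```

```bash
python3 -m crank '[[[-0.1,-0.1,1.5,0],[-0.1,-0.1,2.8,0],[-0.1,-0.1,3.3,0],[-0.1,-0.1,3.32,0],[-0.1,-0.1,3.32,0],[-0.1,-0.1,3.32,0]]]'
python3 -m crank '[[[0,0,0,0],[0,0,0,0],[0,0,0,0],[0,0,-1,0],[0,0,-3.4,0],[0,0,-3.4,0]]]' 0.45
python3 - <<'E'
from h import *
go(452.4,-250,100,7)
E
```

```text
t: 20.72
eef_pos: [0.4468, 0.3125, 0.0129]
ee_rot: [-3.14, -0.001, -0.066]
force: [0.3, 0.5, -0.7]
width: 0.0281
gripper_force: 25.0
t: 21.48
eef_pos: [0.4485, 0.3145, 0.1017]
ee_rot: [-3.135, -0.005, -0.065]
force: [-0.4, 1.0, -0.2]
width: 0.0483
gripper_force: 0.0
row [ 1.62 22.52 -0.07] 15.85 q6 0.53 ty -93.7
```

```bash
python3 -m crank '[[[1.6,22.5,0,15.8],[1.6,22.5,0,15.8],[1.6,22.5,0,15.8],[1.6,22.5,0,15.8],[1.6,22.5,0,15.8],[1.6,22.5,0,15.8],[1.6,22.5,0,15.8],[1.6,22.5,0,15.8],[1.6,22.5,0,15.8],[1.6,22.5,0,15.8],[1.6,22.5,0,15.8],[1.6,22.5,0,15.8]]]' 0
python3 - <<'E'
from h import *
p,d=arm.grab_frame('top')
for n in('base_board','short_dowel','block_a','flat_board'):
  for r in arm.trace(n,'top')[:4]: print(n,r['score'],r['extent'],np.round(meas(world('top',d),r['mask'],d),1))
go(452.4,-250,4,7)
p,d=arm.grab_frame('scene')
cv2.imwrite('pics/s6.png',cv2.resize(cv2.cvtColor(p,cv2.COLOR_RGB2BGR)[160:345,150:430],None,fx=2.8,fy=2.8))
E
```

```text
t: 22.98
eef_pos: [0.4492, -0.2508, 0.097]
ee_rot: [3.141, 0.0, -1.443]
force: [1.0, 0.3, 0.7]
width: 0.0876
gripper_force: 0.0
base_board 0.58 [140.0, 234.8, 66.2, 44.7] [ 445.6  252.   102.1  169.9   86.4    6.6 1472. ]
short_dowel 0.71 [185.8, 240.4, 16.0, 31.1] [445.6 196.8  27.9  69.7  -4.1  34.6 286. ]
short_dowel 0.64 [173.6, 244.4, 8.0, 20.0] [446.2 254.    8.6  48.4  -3.   15.3  63. ]
block_a 0.86 [315.4, 125.2, 25.5, 19.6] [ 754.6 -140.9   28.3   69.7   76.6   28.2  273. ]
block_a 0.81 [141.9, 240.4, 17.0, 27.7] [451.1 311.6  28.3  69.1  -4.6  34.4 285. ]
block_a 0.69 [186.3, 241.1, 15.7, 30.2] [445.6 196.3  27.8  69.6  -5.1  34.6 279. ]
block_a 0.65 [237.5, 279.7, 19.5, 27.4] [352.3  67.4  27.5  69.4 -21.8  28.5 282. ]
flat_board 0.37 [188.0, 242.6, 16.6, 27.3] [446.6 196.5  27.3  67.7  -4.   34.6 271. ]
row [-0.03 -0.12  3.73] 0.06 q6 0.26 ty -172.7
```

View pics/s6.png

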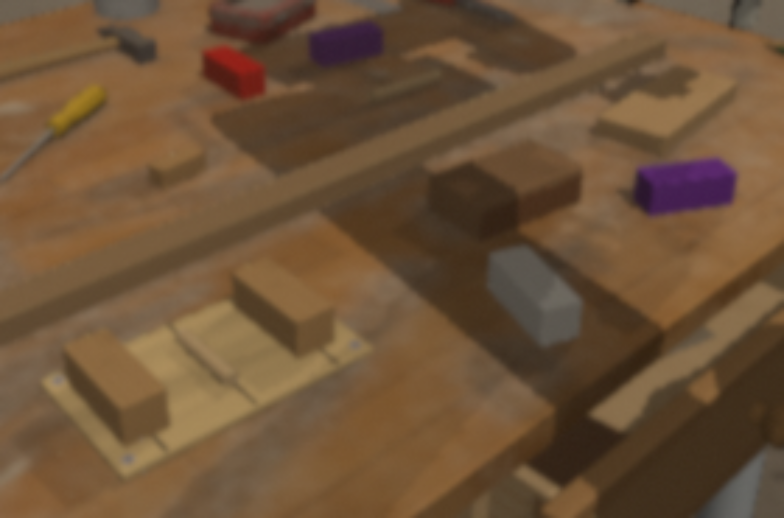

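The picture shows both blocks centred on the outer lines (crop (283,305) and (115,385)), with the dowel on the middle line between them. Now the flat board.

```bash
python3 -m crank '[[[0,-0.1,2,0],[0,-0.1,3.4,0],[0,-0.1,3.7,0],[0,-0.1,3.72,0],[0,-0.1,3.72,0]]]' 0
python3 -m crank '[[[0,0,0,0],[0,0,0,0],[0,0,0,0],[0,0,0,0],[0,0,0,0]]]' 1 40
python3 -m crank '[[[0,0,-1,0],[0,0,-3,0],[0,0,-4.2,0],[0,0,-4.2,0],[0,0,-4.2,0]]]'
python3 - <<'E'
from h import *
go(444.5,253.2,110,-3.8)
E
```

```text
t: 23.9
eef_pos: [0.4528, -0.2517, 0.0054]
ee_rot: [-3.139, -0.001, -1.444]
force: [-0.2, -1.4, -0.4]
width: 0.0875
gripper_force: 0.0
t: 24.52
eef_pos: [0.4517, -0.2516, 0.0044]
ee_rot: [-3.141, -0.0, -1.445]
force: [-1.0, 0.6, 6.4]
width: 0.0616
gripper_force: 40.0
t: 25.15
eef_pos: [0.451, -0.2513, 0.1083]
ee_rot: [3.141, 0.001, -1.445]
force: [0.5, -0.5, -1.5]
width: 0.0615
gripper_force: 40.0
row [-20.05  -2.27  -0.06] 2.2 q6 0.25 ty -172.8
```

```bash
python3 -m crank '[[[-20,-2.3,0,2.2],[-20,-2.3,0,2.2],[-20,-2.3,0,2.2],[-20,-2.3,0,2.2],[-20,-2.3,0,2.2],[-20,-2.3,0,2.2],[-20,-2.3,0,2.2],[-20,-2.3,0,2.2],[-20,-2.3,0,2.2],[-20,-2.3,0,2.2],[-20,-2.3,0,2.2],[-20,-2.3,0,2.2]]]'
python3 -m crank '[[[0,0,0,0],[0,0,0,0]]]'
python3 - <<'E'
from h import *
go(445,253,39,-3.8)
p,d=arm.grab_frame('scene')
cv2.imwrite('pics/s7.png',cv2.resize(cv2.cvtColor(p,cv2.COLOR_RGB2BGR)[140:345,130:380],None,fx=2.8,fy=2.8))
for r in arm.trace('flat_board','scene')[:2]: print(r['score'],r['extent'],np.round(meas(world('scene',d),r['mask'],d),1))
E
```

```text
t: 26.65
eef_pos: [0.4459, 0.2504, 0.1089]
ee_rot: [3.141, -0.0, -1.638]
force: [-0.4, 0.6, -2.1]
width: 0.0616
gripper_force: 40.0
t: 26.9
eef_pos: [0.446, 0.2513, 0.1092]
ee_rot: [-3.141, 0.0, -1.638]
force: [0.3, 0.5, -2.1]
width: 0.0616
gripper_force: 40.0
row [-0.06  0.05  2.81] -0.0 q6 -0.96 ty 176.2
0.67 [165.6, 217.3, 103.8, 43.6] [ 437.3  253.6   74.6  151.4   84.1  124.1 1544. ]
```

View pics/s7.png

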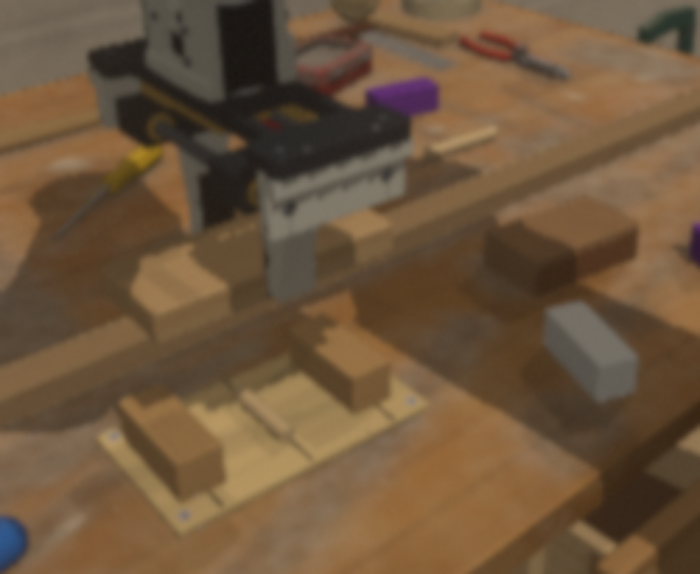

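The board is held level at (270,250), aligned over the blocks. Lowering it.

```bash
python3 -m crank '[[[0,0,1.2,0],[0,0,2.3,0],[0,0,2.7,0],[0,0,2.82,0],[0,0,2.82,0],[0,0,2.82,0]]]'
python3 -m crank '[[[0,0,0,0],[0,0,0,0],[0,0,0,0],[0,0,0,0],[0,0,-1,0],[0,0,-3,0],[0,0,-3,0]]]' 0
python3 - <<'E'
from h import *
go(450.3,-26,115,-7.6)
E
```

```text
t: 27.75
eef_pos: [0.4463, 0.2522, 0.0394]
ee_rot: [-3.141, 0.001, -1.637]
force: [0.7, 1.3, -1.3]
width: 0.0614
gripper_force: 40.0
t: 28.62
eef_pos: [0.4478, 0.2536, 0.1172]
ee_rot: [-3.137, 0.005, -1.636]
force: [-0.4, -0.2, 0.1]
width: 0.0876
gripper_force: 0.0
row [11.15 -0.83  0.03] 0.77 q6 -0.96 ty 176.3
```

```bash
python3 -m crank '[[[11.1,-0.8,0,0.8],[11.1,-0.8,0,0.8],[11.1,-0.8,0,0.8],[11.1,-0.8,0,0.8],[11.1,-0.8,0,0.8],[11.1,-0.8,0,0.8],[11.1,-0.8,0,0.8],[11.1,-0.8,0,0.8],[11.1,-0.8,0,0.8]]]' 0
python3 -m crank '[[[0,0,0,0],[0,0,0,0]]]'
python3 - <<'E'
from h import *
go(450.3,-26,16,-7.6)
for c in('top','scene'):
  p,d=arm.grab_frame(c)
  for n in('base_board','flat_board','load_block'):
    for r in arm.trace(n,c)[:2]: print(c,n,round(r['score'],2),np.round(r['extent']),np.round(meas(world(c,d),r['mask'],d),1))
E
```

```text
t: 29.75
eef_pos: [0.4476, -0.0258, 0.1135]
ee_rot: [3.142, -0.0, -1.705]
force: [-0.4, -0.4, -0.2]
width: 0.0876
gripper_force: 0.0
t: 30.0
eef_pos: [0.4476, -0.0262, 0.1136]
ee_rot: [-3.142, 0.0, -1.706]
force: [-0.2, -0.0, -0.0]
width: 0.0877
gripper_force: 0.0
row [-0.02 -0.11  3.9 ] -0.03 q6 -0.52 ty 172.2
top base_board 0.81 [142. 235.  66.  38.] [446.8 251.6 100.2 169.9  86.7   6.7 588. ]
top flat_board 0.84 [143. 240.  62.  28.] [ 449.1  251.4   61.9  150.5   85.8   53.3 1281. ]
scene base_board 0.87 [163. 273. 122.  60.] [ 440.7  253.7  100.7  171.8   85.3    6.5 1902. ]
scene base_board 0.56 [246. 267.  24.  23.] [408.8 202.8  13.7  29.3  66.5  31.8 100. ]
scene flat_board 0.66 [171. 244.  96.  59.] [ 444.8  253.6   64.5  149.8   86.2   53.3 2260. ]
scene load_block 0.85 [304. 212.  54.  31.] [448.3 -23.3  59.7 105.5  82.9  31.6 710. ]
```

Board is level with its top at 53 mm and about 3 mm off centre at most. Now the load.

```bash
python3 -m crank '[[[0,-0.1,2,0],[0,-0.1,3.4,0],[0,-0.1,3.85,0],[0,-0.1,3.9,0],[0,-0.1,3.9,0]]]' 0
python3 -m crank '[[[0,0,0,0],[0,0,0,0],[0,0,0,0],[0,0,0,0],[0,0,0,0]]]' 1 40
python3 -m crank '[[[0,0,-1,0],[0,0,-3,0],[0,0,-4.4,0],[0,0,-4.4,0],[0,0,-4.4,0]]]'
python3 - <<'E'
from h import *
go(446,253,126,-3.8)
E
```

```text
t: 31.02
eef_pos: [0.4509, -0.0266, 0.0171]
ee_rot: [-3.14, 0.001, -1.706]
force: [-0.0, -0.2, 0.8]
width: 0.0876
gripper_force: 0.0
t: 31.65
eef_pos: [0.4501, -0.0268, 0.0163]
ee_rot: [-3.141, 0.0, -1.706]
force: [-2.1, 0.7, 5.2]
width: 0.0574
gripper_force: 40.0
t: 32.28
eef_pos: [0.4493, -0.0269, 0.1253]
ee_rot: [3.141, 0.0, -1.707]
force: [0.1, -0.6, -2.4]
width: 0.0574
gripper_force: 40.0
row [-11.08   1.65  -0.03] -0.8 q6 -0.52 ty 172.2
```

```bash
python3 -m crank '[[[-11.1,1.65,0,-0.8],[-11.1,1.65,0,-0.8],[-11.1,1.65,0,-0.8],[-11.1,1.65,0,-0.8],[-11.1,1.65,0,-0.8],[-11.1,1.65,0,-0.8],[-11.1,1.65,0,-0.8],[-11.1,1.65,0,-0.8],[-11.1,1.65,0,-0.8],[-11.1,1.65,0,-0.8]]]'
python3 -m crank '[[[0,0,0,0],[0,0,0,0]]]'
python3 - <<'E'
from h import *
go(446,253,70,-3.8)
p,d=arm.grab_frame('scene')
for n in('flat_board','load_block'):
    for r in arm.trace(n,'scene')[:2]: print(n,round(r['score'],2),np.round(r['extent']),np.round(meas(world('scene',d),r['mask'],d),1))
E
```

```text
t: 33.52
eef_pos: [0.4469, 0.2532, 0.1262]
ee_rot: [-3.141, 0.0, -1.638]
force: [-0.0, -1.1, -0.8]
width: 0.0574
gripper_force: 40.0
t: 33.78
eef_pos: [0.4468, 0.2537, 0.1261]
ee_rot: [-3.141, 0.0, -1.637]
force: [-0.4, 0.1, -0.9]
width: 0.0575
gripper_force: 40.0
row [0.03 0.03 2.25] 0.0 q6 -0.97 ty 176.2
flat_board 0.77 [173. 248.  97.  52.] [ 444.5  253.9   63.7  149.7   86.5   53.3 2202. ]
load_block 0.77 [176. 208.  80.  42.] [439.2 257.6  74.4 106.6  81.1 141.2 993. ]
```

```bash
python3 -m crank '[[[0,0,1,0],[0,0,1.8,0],[0,0,2.2,0],[0,0,2.25,0],[0,0,2.25,0],[0,0,2.25,0]]]'
python3 -m crank '[[[0,0,0,0],[0,0,0,0],[0,0,0,0],[0,0,0,0],[0,0,-1,0],[0,0,-3,0],[0,0,-3,0]]]' 0
python3 -m crank '[[[12,0,-1,0],[12,0,-1,0],[12,0,-1,0],[12,0,-1,0],[12,0,-1,0],[12,0,-1,0],[12,0,-1,0],[12,0,-1,0],[12,0,-1,0],[12,0,-1,0]]]'
python3 - <<'E'
from h import *
for c in('top','scene'):
  p,d=arm.grab_frame(c)
  for n in('base_board','flat_board','load_block','long_dowel','small_offcut'):
    for r in arm.trace(n,c)[:2]: print(c,n,round(r['score'],2),np.round(r['extent']),np.round(meas(world(c,d),r['mask'],d),1))
cv2.imwrite('pics/s8.png',cv2.resize(cv2.cvtColor(p,cv2.COLOR_RGB2BGR)[150:345,130:380],None,fx=2.8,fy=2.8))
E
```

```text
t: 34.67
eef_pos: [0.447, 0.254, 0.0705]
ee_rot: [-3.141, 0.001, -1.637]
force: [0.1, -0.4, -0.7]
width: 0.0577
gripper_force: 40.0
t: 35.55
eef_pos: [0.4486, 0.2555, 0.1486]
ee_rot: [-3.137, 0.005, -1.636]
force: [0.3, 0.1, -0.6]
width: 0.0876
gripper_force: 0.0
t: 36.8
eef_pos: [0.427, -0.045, 0.1697]
ee_rot: [3.141, -0.0, -1.635]
force: [-0.2, -0.1, 0.8]
width: 0.0875
gripper_force: 0.0
top base_board 0.74 [218. 166.  16.   9.] [660.4 124.8  17.5  39.6 -82.1  18.9  87. ]
top base_board 0.68 [143. 234.  63.  43.] [446.9 251.2  99.  168.3  86.2   6.5 725. ]
top flat_board 0.92 [145. 243.  59.  27.] [449.3 251.5  61.7 150.4  85.9  52.8 338. ]
top load_block 0.63 [142. 241.  52.  27.] [450.6 254.3  59.4 104.1  85.9  83.9 956. ]
top small_offcut 0.45 [217. 169.  19.   4.] [660.8 125.8  18.6  43.  -82.1  18.6 106. ]
scene base_board 0.67 [162. 275. 124.  58.] [ 441.4  254.1  102.   171.2   85.4    6.5 2008. ]
scene flat_board 0.82 [172. 252.  96.  52.] [442.4 252.9  63.6 152.3  84.4  53.  779. ]
scene load_block 0.58 [180. 236.  79.  48.] [ 445.2  257.2   60.2  104.6   87.4   84.2 1437. ]
scene small_offcut 0.53 [202. 211.  22.  17.] [656.4 129.3  18.9  45.7 -84.2  18.2 105. ]
```

View pics/s8.png

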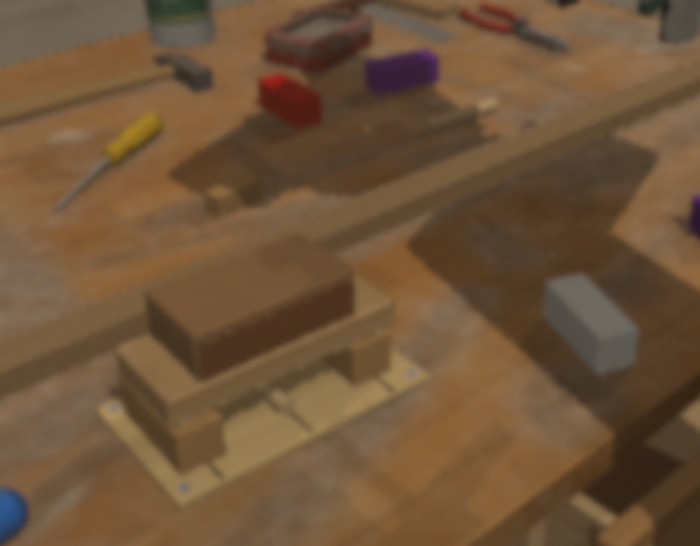

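The picture shows the complete stack: load on the board at crop (250,300), blocks on the outer lines, and the dowel on the centre line. Everything is within about 4 mm of the middle and level. The offcut measures where it was, and the long dowel still lies in the row. Handing in.

```bash
python3 -c "
from station import arm
print(arm.job_done())"
```

```text
the job is handed in; nothing more can be done
None
```

The bending test is set up and handed in after about 37 s of robot time; every piece measured within about 4 mm of its place on the base, though `job_done()` gave no verdict back.

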